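# Turn a meter scale plate face up with a lifter

## Task

A meter scale plate lies printed face down on the green-topped turning block, one long edge sticking out over the block's front. Pick up the orange-handled lifter, slide its blade under that edge and tip the plate over so that it lies flat on the block with the printed white face up; the plate may drop the last part of the turn, but keep the gripper off it. Then stand the lifter back on the bench, blade flat, and let go of it, without disturbing the other things.

Things in the scene. Friction and masses are not known exactly. Their poses are not given: they have to be found in the camera images.
- block: Fixed turning block, dark wood with a grippy green top (friction against the plate about 0.8 to 1.2), 165 (its x) x 140 (its y) x 24 mm high, standing on the bench. Origin: centre of its underside. Its x axis points from the front face (towards the robot; the plate sticks out over it) to the back.
- plate: Loose metal scale plate, 80 (its x) x 110 (its y) x 5 mm, about 0.13 kg. Origin: centre of the printed face (white, black and red ticks); z points out of the bare dark-grey back: up at the start, down when done. Its -x edge sticks out 23 to 30 mm beyond the block's front face, underside 24 mm above the bench with free space below. Its x is within 3 degrees of the block's x.
- plate_mid (a point): Centre of the scale plate, 2.5 mm from either face. Lifted by its -x edge, the plate pivots on its +x edge, which the grippy block top holds; once past upright it falls over onto the back part of the block.
- lifter: Loose lifter, 0.18 kg, standing on its flat blade. Steel blade 60 (its y) x 3 mm thick, from x = -17 to x = +115 mm (front edge, to go under the plate). Upright handle over the origin: dark foot 32 x 24 mm up to 21 mm height, then an orange grip 28 (x) x 20 (y) mm from 21 to 87 mm height, gripped across its y faces. Origin: underside of the blade below the handle's axis; z up.
- lifter_tip (a point): Middle of the lifter blade's front edge, 115 mm ahead of the handle axis, at half the blade's thickness.
- tray: Bystander: grey open parts tray, 130 x 170 x 40 mm, origin at the centre of its underside.
- case: Bystander: round black meter case, 90 mm diameter, 50 mm high, origin at the centre of its underside.
- jar: Bystander: amber jar with red lid, 60 mm diameter, 75 mm high, origin at the centre of its underside.
There are look-alikes about, which are no part of the job. Several things have the shape of the plate; the one meant has the colours described above.

How it is judged (in metres and radians):
On the way:
1. the plate is raised by more than 25 degrees on the held lifter (angle between plate's own z axis and vertical above 0.44 rad and contact force between lifter and plate above 0.05 N and contact force between the fingers and lifter above 1 N), for 0.1 s.
At the end, for the whole second after the job is handed in: The plate lies flat (within 5 degrees) and at rest on the block's top with the printed face up, its centre over the block; the lifter stands on the bench on its flat blade (upright within 6 degrees), released and at rest (angle between plate's own z axis and vertical above 3.05 rad and z of plate_mid in the frame of block between 0.022 and 0.031 m and x of plate_mid in the frame of block between -0.0825 and 0.0825 m and y of plate_mid in the frame of block between -0.07 and 0.07 m and linear speed of each of plate, lifter below 0.02 m/s and angle between lifter's own z axis and vertical below 0.1 rad and height (world z) of lifter between -0.01 and 0.01 m); the robot touches nothing.
It fails at once if the gripper or arm touches the plate (over 0.5 N) (contact force between any of the fingers, the arm and plate above 0.5 N).
It fails at once if a bystander (tray, case or jar) is moved more than 30 mm (distance of any of tray, case, jar from where it was at the start of the episode above 0.03 m).
It also fails if it takes over 58 s, if anything falls off the work surface, if the arm or the gripper's body presses on something with over 40 N, if the wrist force passes 120 N, or if a joint passes its speed limit or range.

## Robot

A 6-joint arm with a two-finger parallel gripper is mounted at the origin on the work surface. World frame = base frame: x ahead of the robot, y to its left, z up, the work surface at z = 0. Lengths are in mm, angles in rad, forces in N, time in s.
With the tool pointing down it reaches from about 275 to 850 mm from the base axis. Payload 19 kg.
Tool frame: the origin (TCP) lies midway between the tips of the shut fingers; the grasp point (between the pads) lies 19 mm behind it; z points along the fingers, y is the line along which they close (so a half turn about z gives the same grasp; the last joint's range is limited). The gripper opens to 85 mm and grips with 20 to 120 N. Pads are 22 mm wide; open, the fingers measure 114 mm over their backs; the gripper's body (76 mm by 85 mm) begins 54 mm behind the grasp point. The pads swing forward as they close: fully open they stand 13 mm farther back than shut.
Start: joints at [-1.242, 0.15, 1.437, -0, 1.554, -0.134], TCP at [256.682, -514.494, 231.267] pointing down, gripper open.
Joint ranges: [-2.8, 2.8], [-0.68, 2.1], [0.12, 2.68], [-1.39, 4.53], [0.16, 2.79], [-2.81, 2.81]. Speed limits (rad/s): [1.89, 1.89, 2.22, 3.01, 3.01, 3.01].

## Interface

Orientations are given as a unit quaternion [x, y, z, w].
In Python, from station import robot gives the robot as it stands.
- The arm moves only by the shell command python3 -m creep 'ROWS' [FORCE]. ROWS is JSON, a list of rows, each a list of 5 numbers: the opening, from 0 (shut) to 1 (fully open), then the shift along the tool's x, y, z in m, then the turn about the tool's z in rad. In form: [[grip, x, y, z, spin], ...]. A call has 1 to 8 rows; each row is the pose to reach, as a shift and turn from the pose commanded when the call began, along the tool's axes at that moment; what a row does not reach only later rows make up. A row lasts 1/12 s, in which the tool goes at most 41.7 mm and 7.16 degrees, less where a joint would pass 70% of its speed; a pose out of reach is approached as far as the arm can. A call with a gripper value outside its range is refused whole. The fingers move at their own pace and stop on an object; FORCE is the grip in N (left out, the last holds). Time passes only in rows, so rows that repeat a pose let the fingers close. It gives the time, the measured TCP pose, the force, the opening and the grip force at its end, in the units of the state.
- robot.read_state(): the state, without advancing time (a new reading comes with each control period).
- robot.get_image(name): name is "scene" or "side" or "wrist"; returns a dict with "image" (400x640x3 uint8, blue, green, red), "fx", "fy", "cx", "cy" (pixels), "k1" (the pictures are not rectified: a ray, as slopes to the right and down, at radius r is drawn at 1 + k1 r^2 times it, then the intrinsics apply), "camera_from_world" (4x4, takes a point from world to camera coordinates). Camera axes: x right, y down, z forward; pixel columns grow to the right and rows downward; lengths in mm; the calibration is good to about 2 mm. A picture is of the moment at which its call begins. There is no depth.
- robot.sign_off(): hands the job in; it is judged then, once.
Trained networks look in the newest picture that a camera, given by its name, has taken for a name from the list of things; names that differ only in an ending like _2 or _b are one class to them, and where a whole thing is asked for, a point or a joint stands for the part that bears it (a point fixed in the world has none). Each returns a list of dicts, best first, with "p" (0 to 1); they miss things now and then, are a little off and sometimes report something else, mostly with a low value. They report only what shows in the picture. A call takes as long as a camera call. They do not tell look-alikes from the thing itself.
- robot.cut_out(query, camera): "region" (400x640 bool, what is visible of it) and "extent" ([left, top, right, bottom] in pixels, round what is visible of it).
The state is a dict: "t": time; "joint_pos": joint angles; "qvel": joint speeds; "joint_torque": joint torques, N m; "ee_pos": TCP position; "tool_rot": TCP orientation; "ft_force": force on the tool from outside, world axes, zero at the start; "moment": the same for the moment, N m; "grip_width": opening from 0.0 (shut) to 1.0 (fully open); "gripper_force": force on a finger pad.
Only numpy, scipy, OpenCV 4.12 (cv2) and the standard library are available. Lean on these libraries where they do the work, as an engineer would, in place of code of your own. Each camera call takes 0.05 s, during which the arm holds its last target. There are 200 camera calls.

## Working session

There is one attempt and no reset: what is moved stays moved. The work goes in short steps, Python scripts to look and compute and a shell command to move; the robot and the scene stay as the last step left them, time stands still between calls to the robot, and variables do not carry over. Pictures are saved under pics/ and viewed, at most 10 in all, crops included, and the job is handed in when it is done.

```bash
mkdir -p pics; ls; cat > h.py <<'E'
import numpy as np, cv2
from station import robot
def ray(im,u,v):
    K=np.array([[im['fx'],0,im['cx']],[0,im['fy'],im['cy']],[0,0,1]],float)
    p=cv2.undistortPoints(np.array([[[u,v]]],float),K,np.array([im['k1'],0,0,0.]))[0,0]
    T=np.array(im['camera_from_world']);R=T[:3,:3];t=T[:3,3]
    return -R.T@t, R.T@np.array([p[0],p[1],1])
def at(im,u,v,z):
    o,d=ray(im,u,v);return (o+d*(z-o[2])/d[2])
E
python3 - <<'E'
from h import *
ims={n:robot.get_image(n) for n in("scene","side")}
for n,im in ims.items():
    cv2.imwrite(f'pics/{n}0.png',im['image'])
    o,_=ray(im,320,200);print(n,o.round())
    for q in("block","plate","lifter","tray","case","jar"):
        for r in robot.cut_out(q,n)[:4]: print(n,q,round(r['p'],2),r['extent'])
print(robot.read_state())
E
```

```text
pics
scene [962. 165. 924.]
scene block 0.98 [242.0, 230.5, 322.8, 312.8]
scene plate 0.96 [269.8, 128.7, 309.1, 149.8]
scene plate 0.84 [267.5, 174.7, 300.1, 208.9]
scene plate 0.75 [140.6, 208.8, 176.5, 249.1]
scene plate 0.59 [279.5, 229.4, 325.5, 270.5]
scene lifter 0.6 [204.5, 163.5, 246.0, 215.0]
scene tray 0.93 [395.0, 207.9, 473.4, 279.3]
scene tray 0.45 [275.1, 227.1, 327.8, 269.7]
scene case 0.61 [377.5, 297.1, 421.7, 336.0]
scene case 0.15 [395.3, 207.8, 472.9, 280.2]
scene jar 0.61 [207.5, 222.5, 234.1, 256.3]
side [  420. -1285.   927.]
side block 0.82 [338.4, 207.3, 397.2, 241.4]
side plate 0.95 [375.1, 294.3, 426.1, 335.7]
side plate 0.76 [329.4, 202.5, 365.3, 229.1]
side plate 0.76 [279.8, 242.2, 322.7, 256.1]
side lifter 0.91 [305.2, 254.3, 354.9, 292.6]
side tray 0.61 [278.0, 148.3, 316.2, 181.5]
side case 0.61 [348.2, 161.2, 367.7, 182.6]
side jar 0.86 [368.2, 235.2, 390.8, 271.5]
{'t': 0.7, 'joint_pos': array([-1.24202314e+00,  1.50481479e-01,  1.43741576e+00, -3.19228695e-05,
        1.55379024e+00, -1.34002294e-01]), 'qvel': array([-5.90184574e-04,  4.41772098e-04, -3.33733586e-04,  1.65911887e-03,
        6.68326198e-04, -1.05473261e-05]), 'joint_torque': array([-3.54793934e-03, -7.12664866e+01, -5.70999599e+01, -5.01852046e-04,
        1.00298945e-03, -3.03943388e-06]), 'ee_pos': array([ 256.65923949, -514.49930605,  231.26926911]), 'tool_rot': array([ 9.73349020e-01,  2.29328765e-01, -2.04932203e-05, -4.56333712e-05]), 'ft_force': array([ 0.71597281, -0.10876341, -0.29313113]), 'moment': array([ 0.00375103, -0.00809238,  0.02011896]), 'gripper_force': 0.0, 'grip_width': 0.998799326884441}
```

View pics/scene0.png

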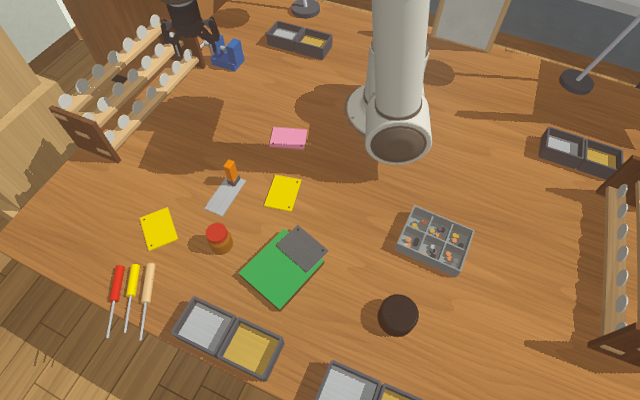

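View pics/side0.png

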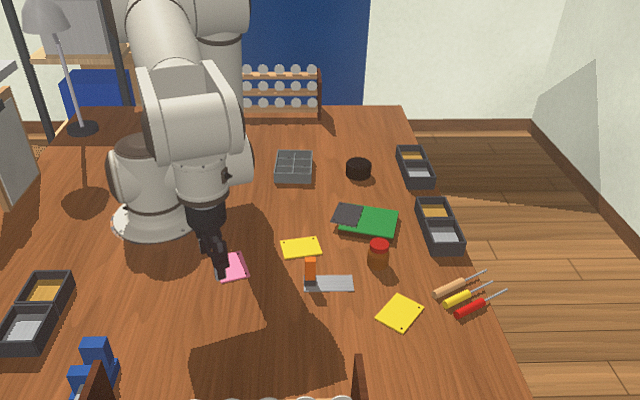

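The scene view shows the green block at about (282,268) with the grey plate at (301,248). The lifter is at (225,190), its handle at (231,170) and its blade pointing towards the lower left. The yellow and pink plates are look-alikes. Next I measure the poses.

```bash
python3 - <<'E'
from h import *
def rect(im,mask,z):
    c=max(cv2.findContours(mask.astype(np.uint8),0,cv2.CHAIN_APPROX_NONE)[0],key=cv2.contourArea)[:,0]
    W=np.array([at(im,u,v,z)[:2] for u,v in c],np.float32)
    r=cv2.minAreaRect(W);return r,cv2.boxPoints(r).round(1).tolist()
for n in("scene","side"):
    im=robot.get_image(n);b=im['image'];hsv=cv2.cvtColor(b,cv2.COLOR_BGR2HSV)
    box=dict(scene=(235,222,335,315),side=(320,195,405,245))[n]
    m=np.zeros((400,640),bool);m[box[1]:box[3],box[0]:box[2]]=1
    g=m&(hsv[...,0]>45)&(hsv[...,0]<85)&(hsv[...,1]>100)
    print(n,'green',rect(im,g,24))
    for r in robot.cut_out("plate",n):
        e=r['extent']; cx,cy=(e[0]+e[2])/2,(e[1]+e[3])/2
        if m[int(cy),int(cx)]: print('plate',rect(im,r['region'],29))
    p=m&(hsv[...,1]<60)&(hsv[...,2]>50); print('plate col',rect(im,p,29))
    for r in robot.cut_out("lifter",n)[:1]:
        reg=r['region']; bl=reg&(hsv[...,1]<70)&(hsv[...,2]>100); print('blade',rect(im,bl,3))
        o=reg&(hsv[...,1]>150)&(hsv[...,2]>100)
        ys,xs=np.nonzero(o);print('orange',xs.mean(),ys.mean(),at(im,xs.mean(),ys.mean(),54),ys.min(),ys.max())
    for q in("jar","case","tray"):
        r=robot.cut_out(q,n)[0];e=r['extent'];print(q,at(im,(e[0]+e[2])/2,(e[1]+e[3])/2,30))
    e=(200,150,340,290) if n=="scene" else (290,190,410,300)
    c=b[e[1]:e[3],e[0]:e[2]];cv2.imwrite(f'pics/{n}1.png',cv2.resize(c,None,fx=4,fy=4,interpolation=2))
E
```

```text
scene green (((653.474853515625, -67.80268096923828), (141.23756408691406, 165.687255859375), 73.07624816894531), [[553.7000122070312, -111.19999694824219], [712.2000122070312, -159.5], [753.2999877929688, -24.399999618530273], [594.7999877929688, 23.899999618530273]])
plate (((587.328857421875, -43.74627685546875), (112.91348266601562, 83.80416870117188), 70.49237823486328), [[529.0, -83.0], [608.0, -111.0], [645.7000122070312, -4.5], [566.7000122070312, 23.5]])
plate col (((588.3804321289062, -42.59718322753906), (109.61862182617188, 79.18496704101562), 70.82705688476562), [[533.0, -81.4000015258789], [607.7999877929688, -107.4000015258789], [643.7999877929688, -3.799999952316284], [569.0, 22.200000762939453]])
blade (((508.70489501953125, -320.9946594238281), (139.83676147460938, 61.266849517822266), 0.056012459099292755), [[438.79998779296875, -290.3999938964844], [438.79998779296875, -351.70001220703125], [578.7000122070312, -351.6000061035156], [578.5999755859375, -290.29998779296875]])
orange 230.25339366515837 170.99547511312218 [ 464.38696573 -320.50328984   54.        ] 161
[... 709 characters left out ...]
02539, 79.6954116821289), 70.46138763427734), [[530.5999755859375, -84.5], [605.7000122070312, -111.0999984741211], [643.7000122070312, -4.099999904632568], [568.5999755859375, 22.600000381469727]])
blade (((513.1507568359375, -321.0154113769531), (61.01836013793945, 130.1566162109375), 88.53968811035156), [[447.29998779296875, -349.8999938964844], [577.4000244140625, -353.20001220703125], [579.0, -292.20001220703125], [448.8999938964844, -288.8999938964844]])
orange 310.99625468164794 268.4456928838951 [ 466.13765093 -319.5386067    54.        ] 256 288
jar [ 657.05843299 -240.2827839    30.        ]
case [654.07205698 217.81104042  30.        ]
tray [425.14906423 253.56659517  30.        ]
```

View pics/scene1.png

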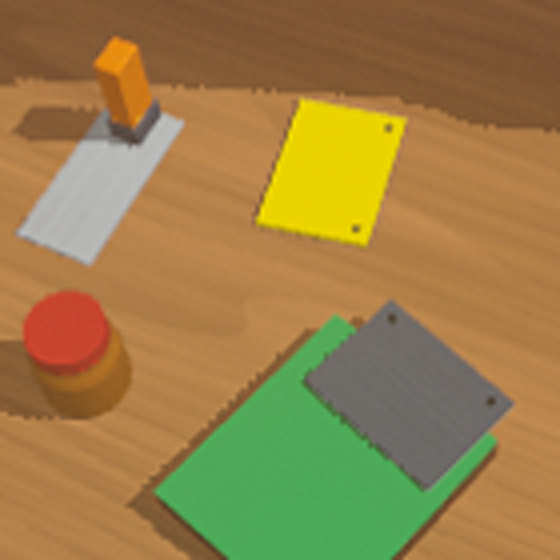

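Block: centre (652.6, -69), x axis at -16.9°. Plate: centre (587.5, -44), x axis at about -19.5°, overhang about 27 mm. Lifter: origin about (464, -320.5), yaw about 0. I'm going above the handle.

```bash
python3 -m creep '[[1,0.272,-0.081,0.10,0.463],[1,0.272,-0.081,0.10,0.463],[1,0.272,-0.081,0.10,0.463],[1,0.272,-0.081,0.10,0.463],[1,0.272,-0.081,0.10,0.463],[1,0.272,-0.081,0.10,0.463],[1,0.272,-0.081,0.10,0.463],[1,0.272,-0.081,0.10,0.463]]' 100
python3 - <<'E'
from h import *
s=robot.read_state();print(s['ee_pos'],s['tool_rot'])
im=robot.get_image("wrist");cv2.imwrite('pics/w1.png',im['image'])
r=robot.cut_out("lifter","wrist");print([(x['p'],x['extent']) for x in r])
hsv=cv2.cvtColor(im['image'],cv2.COLOR_BGR2HSV)
if r:
  e=np.array(r[0]['extent']).astype(int)
  top=r[0]['region']&(hsv[...,1]>150)&(hsv[...,2]>60)
  c=max(cv2.findContours(top.astype(np.uint8),0,1)[0],key=cv2.contourArea)[:,0]
  W=np.array([at(im,u,v,87)[:2] for u,v in c],np.float32);print(cv2.minAreaRect(W),W.min(0),W.max(0))
  b=r[0]['region']&(hsv[...,1]<70)
  c=max(cv2.findContours(b.astype(np.uint8),0,1)[0],key=cv2.contourArea)[:,0]
  W=np.array([at(im,u,v,3)[:2] for u,v in c],np.float32);print(cv2.minAreaRect(W),W.min(0),W.max(0))
E
```

```text
t: 1.97
ee_pos: [465.8, -317.4, 129.8]
tool_rot: [1.0, 0.001, -0.0, -0.001]
ft_force: [0.3, -0.8, -0.7]
grip_width: 0.998
gripper_force: 0.0
[ 465.77378769 -317.43264421  129.84906877] [ 9.99999455e-01  7.03548622e-04 -2.18628452e-04 -7.39273680e-04]
[(0.72, [288.5, 70.7, 355.7, 245.6])]
((473.6379089355469, -316.98577880859375), (19.350679397583008, 44.89350128173828), 88.26034545898438) [ 451.37793 -326.50272] [ 495.96808 -306.8813 ]
((513.3720703125, -317.7012939453125), (59.696128845214844, 131.46820068359375), 89.24000549316406) [ 448.00012 -348.3627 ] [ 579.315   -287.78534]
```

View pics/w1.png

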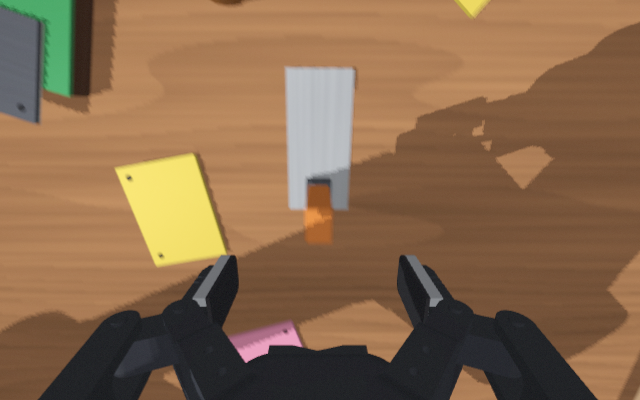

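The wrist view shows the lifter centred between the fingers: blade at (320,138), handle at (318,215). It agrees with the estimate to about 1 mm, so I'm descending and gripping.

```bash
python3 -m creep '[[1,-0.001,0.0005,0.04,0.015],[1,-0.001,0.0005,0.075,0.015],[1,-0.001,0.0005,0.088,0.015],[1,-0.001,0.0005,0.088,0.015],[0,-0.001,0.0005,0.088,0.015],[0,-0.001,0.0005,0.088,0.015],[0,-0.001,0.0005,0.088,0.015],[0,-0.001,0.0005,0.088,0.015]]' 100
python3 -m creep '[[0,0,0,0,0],[0,0,0,0,0],[0,0,0,0,0],[0,0,0,0,0]]' 100
```

```text
t: 2.73
ee_pos: [463.3, -321.7, 44.7]
tool_rot: [1.0, -0.008, 0.001, 0.001]
ft_force: [-0.5, 0.6, -0.4]
grip_width: 0.456
gripper_force: 0.0
t: 3.07
ee_pos: [463.1, -321.2, 43.9]
tool_rot: [1.0, -0.008, 0.0, 0.0]
ft_force: [-1.0, 1.7, 6.0]
grip_width: 0.221
gripper_force: 98.2
```

```bash
python3 -m creep '[[0,0,0,-0.02,0],[0,0,0,-0.045,0],[0,0,0,-0.07,0],[0,0,0,-0.07,0]]' 100
python3 -m creep '[[0,-0.005,-0.035,0,0.04],[0,-0.010,-0.07,0,0.08],[0,-0.015,-0.105,0,0.12],[0,-0.02,-0.14,0,0.16],[0,-0.025,-0.175,0,0.20],[0,-0.03,-0.21,0,0.24],[0,-0.036,-0.245,0,0.28],[0,-0.042,-0.28,0,0.325]]' 100
python3 - <<'E'
from h import *
s=robot.read_state();q=s['tool_rot'];y=2*np.arctan2(q[1],q[0]);print('yaw deg',np.degrees(y))
tx=np.array([np.cos(y),np.sin(y)]);ty=np.array([np.sin(y),-np.cos(y)])
d=np.array([418,16])-s['ee_pos'][:2];print(d@tx,d@ty)
E
```

```text
t: 3.4
ee_pos: [464.3, -322.3, 118.1]
tool_rot: [1.0, -0.008, 0.002, 0.002]
ft_force: [1.0, -1.5, -0.4]
grip_width: 0.221
gripper_force: 97.9
t: 4.07
ee_pos: [424.4, -38.9, 113.0]
tool_rot: [0.985, -0.17, -0.0, -0.0]
ft_force: [0.5, 0.9, -1.8]
grip_width: 0.223
gripper_force: 98.3
yaw deg -19.619710821828267
-24.459463717072055 -49.60910296793285
```

```bash
python3 -m creep '[[0,-0.015,-0.03,0,0],[0,-0.0245,-0.05,0,0],[0,-0.0245,-0.05,0,0],[0,-0.0245,-0.05,0,0]]' 100
cat > look.py <<'E'
from h import *
import sys
tag=sys.argv[1]
s=robot.read_state();q=s['tool_rot'];y=2*np.arctan2(q[1],q[0]);print('tcp',s['ee_pos'].round(1),'yaw',np.degrees(y).round(2))
for n in("scene","side","wrist"):
    im=robot.get_image(n);b=im['image']
    T=np.array(im['camera_from_world'])
    r=robot.cut_out("lifter",n)
    hsv=cv2.cvtColor(b,cv2.COLOR_BGR2HSV)
    if r:
        bl=r[0]['region']&(hsv[...,1]<70)&(hsv[...,2]>90)
        c=max(cv2.findContours(bl.astype(np.uint8),0,1)[0],key=cv2.contourArea)[:,0]
        z=s['ee_pos'][2]-41
        W=np.array([at(im,u,v,z)[:2] for u,v in c],np.float32);rc=cv2.minAreaRect(W);print(n,'blade@z',z.round(),rc,cv2.boxPoints(rc).round().tolist())
    for r in robot.cut_out("plate",n):
        c=max(cv2.findContours(r['region'].astype(np.uint8),0,1)[0],key=cv2.contourArea)[:,0]
        W=np.array([at(im,u,v,29)[:2] for u,v in c],np.float32);rc=cv2.minAreaRect(W)
        if np.hypot(rc[0][0]-587,rc[0][1]+44)<40: print(n,'plate',r['p'],rc,cv2.boxPoints(rc).round().tolist())
    o,_=ray(im,0,0)
    if n=="wrist": A=b
    else:
        K=np.array([[im['fx'],0,im['cx']],[0,im['fy'],im['cy']],[0,0,1]])
        p=cv2.projectPoints(np.array([[520.,-20,40]]),cv2.Rodrigues(T[:3,:3])[0],T[:3,3],K,np.array([im['k1'],0,0,0]))[0].ravel().astype(int)
        cc=b[max(0,p[1]-67):p[1]+67,max(0,p[0]-66):p[0]+66];cc=cv2.resize(cc,(400,400),interpolation=2)
        B=cc if n=="scene" else np.hstack([B,cc])
cv2.imwrite(f'pics/{tag}.png',B);cv2.imwrite(f'pics/{tag}w.png',A)
E
python3 look.py a
```

```text
t: 4.4
ee_pos: [418.5, 15.8, 113.1]
tool_rot: [0.986, -0.168, -0.0, 0.0]
ft_force: [-0.5, -1.2, -1.4]
grip_width: 0.223
gripper_force: 98.4
tcp [418.5  15.8 113.1] yaw -19.35
scene blade@z 72.0 ((462.2323303222656, 0.23738861083984375), (60.01139831542969, 138.3910675048828), 70.70555114746094) [[387.0, -5.0], [518.0, -51.0], [537.0, 6.0], [407.0, 51.0]]
scene plate 0.59 ((587.77197265625, -41.03380584716797), (118.07520294189453, 85.51181030273438), 70.33128356933594) [[528.0, -82.0], [608.0, -111.0], [648.0, 0.0], [567.0, 29.0]]
side blade@z 72.0 ((465.1186828613281, -3.0173683166503906), (60.62346267700195, 130.84056091308594), 69.37836456298828) [[393.0, -8.0], [516.0, -54.0], [537.0, 2.0], [415.0, 48.0]]
side plate 0.91 ((586.145263671875, -46.56758117675781), (116.1292724609375, 79.36304473876953), 69.75308227539062) [[529.0, -87.0], [603.0, -115.0], [643.0, -6.0], [569.0, 22.0]]
wrist blade@z 72.0 ((465.6455383300781, 0.24990081787109375), (60.32211685180664, 132.66612243652344), 70.63877868652344) [[393.0, -6.0], [518.0, -50.0], [538.0, 7.0], [413.0, 51.0]]
wrist plate 0.95 ((556.3352661132812, -28.223304748535156), (110.05272674560547, 15.025596618652344), 70.36093139648438) [[531.0, -78.0], [545.0, -83.0], [582.0, 21.0], [568.0, 26.0]]
```

View pics/a.png

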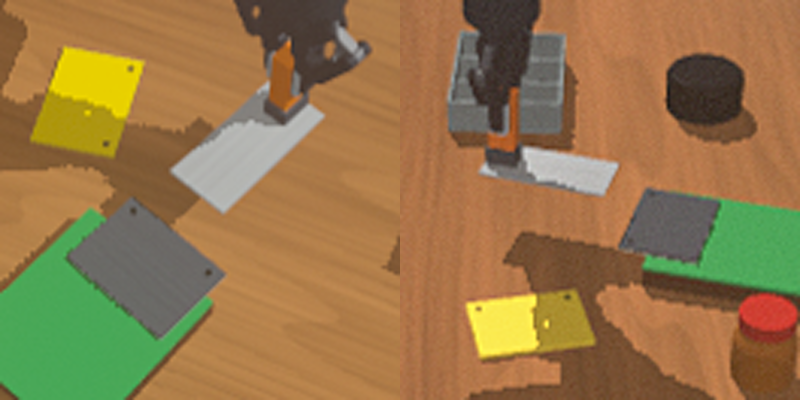

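View pics/aw.png

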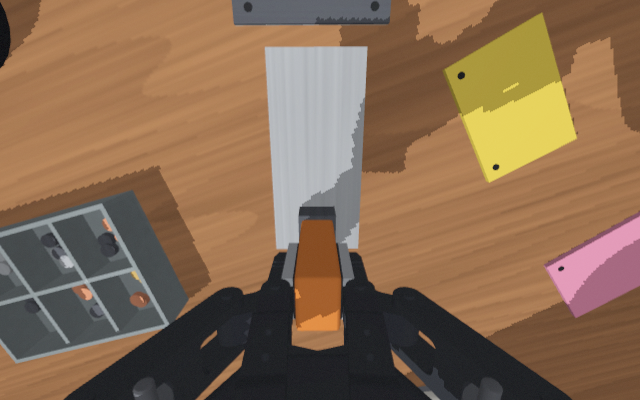

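The views show the blade level and square to the plate edge, its tip about 22 mm short of it. In the wrist view the front edge is at row 47 and the plate edge at row 24. I'm lowering the blade, then sliding it about 19 mm under.

```bash
python3 -m creep '[[0,0,0,0.03,0],[0,0,0,0.057,0],[0,0,0,0.057,0],[0,0,0,0.057,0]]' 100
python3 -m creep '[[0,0.015,0,0,0],[0,0.03,0,0,0],[0,0.041,0,0,0],[0,0.041,0,0,0],[0,0.041,0,0,0]]' 100
python3 look.py b
```

```text
t: 5.18
ee_pos: [418.1, 14.8, 56.0]
tool_rot: [0.986, -0.169, -0.001, -0.0]
ft_force: [0.7, 0.1, -1.3]
grip_width: 0.219
gripper_force: 98.3
t: 5.6
ee_pos: [457.7, 1.0, 57.0]
tool_rot: [0.986, -0.169, 0.0, -0.0]
ft_force: [0.8, 0.6, -2.3]
grip_width: 0.224
gripper_force: 98.4
tcp [457.7   1.   57. ] yaw -19.51
scene blade@z 16.0 ((490.58282470703125, -12.141510009765625), (57.86649703979492, 108.76596069335938), 71.32600402832031) [[430.0, -22.0], [533.0, -57.0], [551.0, -2.0], [448.0, 33.0]]
scene plate 0.75 ((588.0319213867188, -42.687217712402344), (110.46924591064453, 86.42186737060547), 71.14350128173828) [[529.0, -81.0], [611.0, -109.0], [647.0, -4.0], [565.0, 24.0]]
side blade@z 16.0 ((493.23211669921875, -12.961257934570312), (66.60736083984375, 107.61439514160156), 68.029052734375) [[431.0, -24.0], [531.0, -64.0], [556.0, -2.0], [456.0, 38.0]]
side plate 0.81 ((587.2710571289062, -47.33934783935547), (120.9911117553711, 82.02674102783203), 70.39303588867188) [[528.0, -91.0], [606.0, -118.0], [646.0, -4.0], [569.0, 23.0]]
wrist blade@z 16.0 ((495.7352294921875, -9.632354736328125), (60.11944580078125, 115.76881408691406), 70.73688507080078) [[431.0, -19.0], [540.0, -57.0], [560.0, -0.0], [451.0, 38.0]]
wrist plate 0.95 ((567.7900390625, -32.06419372558594), (110.23645782470703, 36.665428161621094), 70.45599365234375) [[532.0, -78.0], [567.0, -90.0], [604.0, 14.0], [569.0, 26.0]]
```

View pics/b.png

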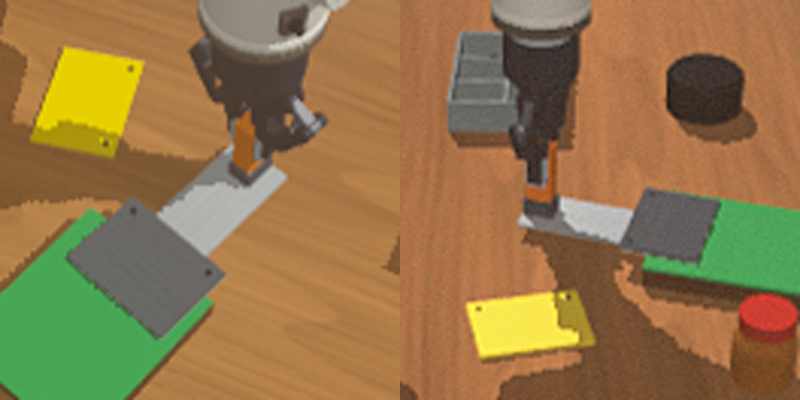

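The blade is under the plate. I'm starting the arc lift (radius about 61 mm about the plate's back edge) up to about 45°, then checking.

```bash
python3 -m creep '[[0,0,0,-0.008,0],[0,0.0005,0,-0.015,0],[0,0.002,0,-0.024,0],[0,0.005,0,-0.032,0],[0,0.008,0,-0.0385,0],[0,0.013,0,-0.045,0],[0,0.018,0,-0.051,0],[0,0.018,0,-0.051,0]]' 120
python3 look.py c | head -2
```

```text
t: 6.72
ee_pos: [475.8, -5.3, 108.7]
tool_rot: [0.986, -0.169, 0.001, -0.0]
ft_force: [-0.1, 0.7, -1.9]
grip_width: 0.219
gripper_force: 117.1
tcp [475.8  -5.3 108.7] yaw -19.51
scene blade@z 68.0 ((511.374267578125, -18.05451202392578), (60.488922119140625, 114.19290161132812), 70.4863510131836) [[447.0, -27.0], [555.0, -66.0], [575.0, -9.0], [468.0, 30.0]]
```

View pics/c.png

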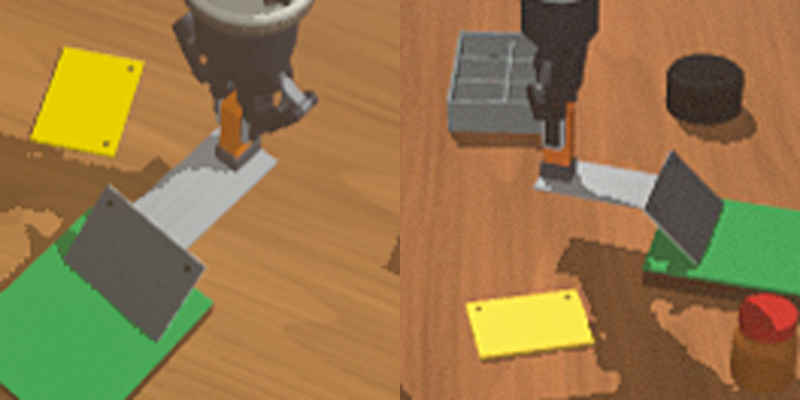

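The plate is at about 45° on the blade with its back edge unmoved. Continuing past upright.

```bash
python3 -m creep '[[0,0.0055,0,-0.005,0],[0,0.0125,0,-0.010,0],[0,0.020,0,-0.0135,0],[0,0.027,0,-0.016,0],[0,0.0345,0,-0.0174,0],[0,0.041,0,-0.018,0],[0,0.048,0,-0.018,0],[0,0.054,0,-0.018,0]]' 120
python3 -m creep '[[0,0.004,0,0,0],[0,0.008,0,0,0],[0,0.012,0,0,0],[0,0.016,0,0,0],[0,0.016,0,0,0],[0,0.016,0,0,0],[0,0.016,0,0,0],[0,0.016,0,0,0]]' 120
python3 look.py d | grep -E "plate|tcp"
```

```text
t: 7.83
ee_pos: [526.0, -23.2, 125.1]
tool_rot: [0.986, -0.169, -0.0, -0.0]
ft_force: [-0.8, -0.7, -1.8]
grip_width: 0.219
gripper_force: 117.1
t: 8.5
ee_pos: [540.2, -28.1, 125.3]
tool_rot: [0.986, -0.169, -0.0, -0.0]
ft_force: [0.1, 0.0, -1.3]
grip_width: 0.215
gripper_force: 117.1
tcp [540.2 -28.1 125.3] yaw -19.49
```

View pics/d.png

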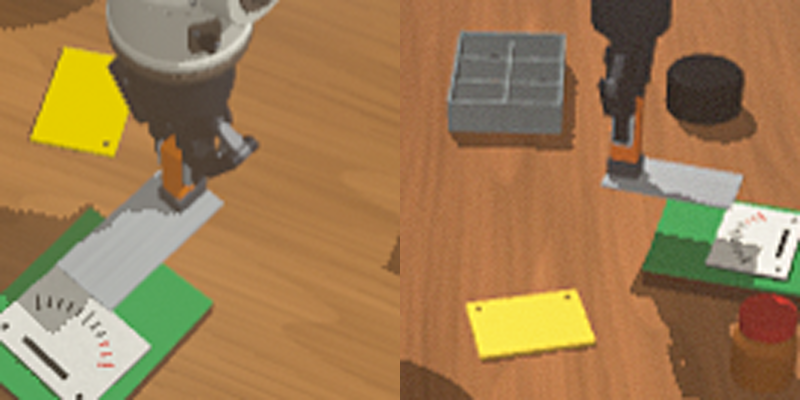

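The plate has landed flat on the block, printed face up. I'm backing off 140 mm and setting the lifter down in front of the block.

```bash
python3 -m creep '[[0,-0.03,0,0,0],[0,-0.06,0,0,0],[0,-0.09,0,0,0],[0,-0.12,0,0,0],[0,-0.14,0,0,0],[0,-0.14,0,0,0],[0,-0.14,0,0,0]]' 100
python3 -m creep '[[0,0,0,0.025,0],[0,0,0,0.05,0],[0,0,0,0.065,0],[0,0,0,0.074,0],[0,0,0,0.077,0],[0,0,0,0.078,0],[0,0,0,0.078,0],[0,0,0,0.078,0]]' 100
```

```text
t: 9.53
ee_pos: [408.2, 18.7, 125.8]
tool_rot: [0.986, -0.169, 0.001, -0.0]
ft_force: [0.4, -0.3, -1.8]
grip_width: 0.217
gripper_force: 117.1
t: 10.2
ee_pos: [409.1, 18.4, 48.2]
tool_rot: [0.986, -0.169, 0.001, -0.0]
ft_force: [0.6, -0.8, -2.0]
grip_width: 0.216
gripper_force: 117.3
```

```bash
python3 -m creep '[[0,0,0,0.001,0],[0,0,0,0.002,0],[0,0,0,0.003,0],[0,0,0,0.0035,0],[0,0,0,0.0035,0]]' 60
```

```text
t: 10.62
ee_pos: [408.5, 18.6, 44.0]
tool_rot: [0.986, -0.169, 0.0, -0.0]
ft_force: [-1.8, 2.2, 2.1]
grip_width: 0.217
gripper_force: 117.7
```

Contact with the bench is felt, so I'm opening slowly and then withdrawing straight up.

```bash
python3 -m creep '[[0.3,0,0,0,0],[0.4,0,0,0,0],[0.6,0,0,0,0],[0.8,0,0,0,0],[1,0,0,0,0],[1,0,0,0,0],[1,0,0,0,0],[1,0,0,0,0]]' 20
python3 -m creep '[[1,0,0,-0.02,0],[1,0,0,-0.05,0],[1,0,0,-0.08,0],[1,0,0,-0.11,0],[1,0,0,-0.14,0],[1,0,0,-0.15,0],[1,0,0,-0.15,0],[1,0,0,-0.15,0]]'
sed -i "s/z=s\['ee_pos'\]\[2\]-41/z=3./" look.py; sed -i 's/z.round()/z/' look.py; python3 look.py e
```

```text
t: 11.28
ee_pos: [408.4, 18.5, 43.8]
tool_rot: [0.986, -0.169, -0.0, -0.0]
ft_force: [-0.6, 0.5, 0.5]
grip_width: 0.998
gripper_force: 0.0
t: 11.95
ee_pos: [408.4, 18.5, 193.5]
tool_rot: [0.986, -0.169, 0.0, -0.0]
ft_force: [0.2, 0.2, 0.4]
grip_width: 0.997
gripper_force: 0.0
tcp [408.4  18.5 193.5] yaw -19.49
scene blade@z 3.0 ((451.5326843261719, 1.5423507690429688), (60.79859924316406, 138.6461944580078), 71.1752700805664) [[376.0, -5.0], [507.0, -50.0], [527.0, 8.0], [396.0, 53.0]]
side blade@z 3.0 ((454.7165832519531, -0.1209869384765625), (61.81435775756836, 130.94195556640625), 71.69087982177734) [[383.0, -9.0], [507.0, -50.0], [527.0, 9.0], [402.0, 50.0]]
wrist blade@z 3.0 ((455.13226318359375, 4.148311614990234), (60.61770248413086, 131.87452697753906), 70.4474868774414) [[383.0, -2.0], [507.0, -46.0], [527.0, 11.0], [403.0, 55.0]]
```

View pics/e.png

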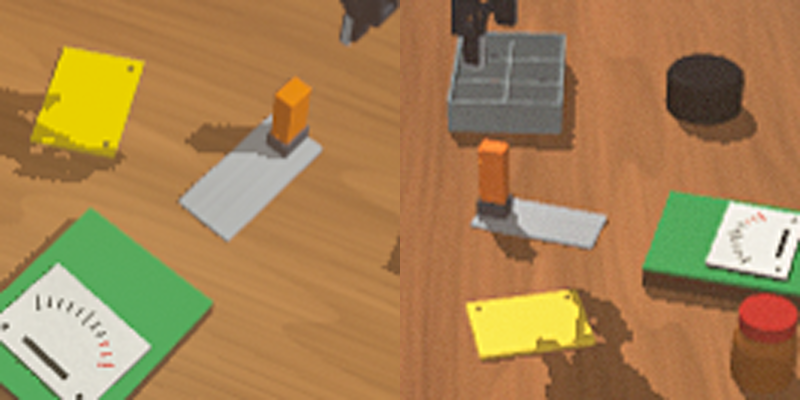

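The lifter stands flat and is released. The plate lies flat with its white face up, and the bystanders haven't moved.

```bash
python3 -c "
from station import robot
print(robot.sign_off())"
```

```text
the job is handed in; nothing more can be done
None
```

The plate lies flat on the block with its printed white face up, the lifter stands released on the bench, the tray, case and jar look undisturbed, and I handed the job in at about 12 s (`sign_off` gave no verdict).

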